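# Put the screwdriver set back in its foam tray in order of size

### The job

Put the four screwdrivers from the bench mat back into the foam tool tray in order of size, shortest to longest, each lying flat and straight in the cut-out of its own size with its handle in the wide handle end and its blade along the narrow channel. Leave the multimeter and the tape measure where they are.

Things in the scene. Friction and masses are not known exactly. Their poses are not given: they have to be found in the camera images.
- driver_1: The shortest of 4 loose screwdrivers, teal handles, 122 mm long: handle 72 mm, octagonal, 24 mm thick (front fifth slimmer); blade 50 mm, 5 mm thick; about 40 g. Origin on its axis where blade meets handle; +x to the tip; middle of handle (grip here) at x = -36 mm. Lying flat the axis is 12 mm above its support. Starts on the grey mat, top 3 mm above the desk.
- driver_2: The second shortest of 4 loose screwdrivers, teal handles, 157 mm long: handle 82 mm, octagonal, 27 mm thick (front fifth slimmer); blade 75 mm, 5.5 mm thick; about 60 g. Origin on its axis where blade meets handle; +x to the tip; middle of handle (grip here) at x = -41 mm. Lying flat the axis is 13.5 mm above its support. The four lie about 70 mm apart, in any order, blades either way.
- driver_3: The second longest of 4 loose screwdrivers, teal handles, 194 mm long: handle 94 mm, octagonal, 30 mm thick (front fifth slimmer); blade 100 mm, 6 mm thick; about 90 g. Origin on its axis where blade meets handle; +x to the tip; middle of handle (grip here) at x = -47 mm. Lying flat the axis is 15 mm above its support. Starts on the mat as driver_1.
- driver_4: The longest of 4 loose screwdrivers, teal handles, 231 mm long: handle 106 mm, octagonal, 33 mm thick (front fifth slimmer); blade 125 mm, 7 mm thick; about 130 g. Origin on its axis where blade meets handle; +x to the tip; middle of handle (grip here) at x = -53 mm. Lying flat the axis is 16.5 mm above its support. Starts on the mat as driver_1.
- well_1: The shortest of 4 driver-shaped cut-outs (yellow floor) in a fixed black foam tray; for driver_1. Origin on its floor, 11 mm above the desk, where the driver's blade-handle joint belongs; +x to the blade end. Handle part 46 mm wide, x = -84 to 12 mm; blade channel 14 mm wide, to x = 62 mm. Foam top 8 mm above the floor. Cut-outs lie parallel, 68 mm apart.
- well_2: The second shortest of 4 driver-shaped cut-outs (yellow floor) in a fixed black foam tray; for driver_2. Origin on its floor, 11 mm above the desk, where the driver's blade-handle joint belongs; +x to the blade end. Handle part 49 mm wide, x = -94 to 12 mm; blade channel 14 mm wide, to x = 87 mm. A finger trough 46 mm wide, equally deep, crosses all four at the middles of the handles.
- well_3: The second longest of 4 driver-shaped cut-outs (yellow floor) in a fixed black foam tray; for driver_3. Origin on its floor, 11 mm above the desk, where the driver's blade-handle joint belongs; +x to the blade end. Handle part 52 mm wide, x = -106 to 12 mm; blade channel 14 mm wide, to x = 112 mm. Foam top 8 mm above the floor.
- well_4: The longest of 4 driver-shaped cut-outs (yellow floor) in a fixed black foam tray; for driver_4. Origin on its floor, 11 mm above the desk, where the driver's blade-handle joint belongs; +x to the blade end. Handle part 55 mm wide, x = -118 to 12 mm; blade channel 14 mm wide, to x = 137 mm. Foam top 8 mm above the floor.
- multimeter: Orange and black digital multimeter lying on the desk beyond the work, 165 x 85 mm, 48 mm high; origin under its middle. Not part of the job.
- tape_measure: Black and yellow tape measure standing on the desk to the robot's right, 72 x 36 mm, 52 mm high; origin under its middle. Not part of the job.
Not all that is in view belongs to the job. What is shaped like the driver_2 but green or yellow is not meant.

How it is judged (in metres and radians):
At the end, for the whole second after the job is handed in: Each of the four screwdrivers rests in the cut-out of its own size: its shoulder within 15 mm along and 15 mm across of the cut-out's origin, its axis at lying height above the floor within 3 mm (so down in the cut-out, not on the foam), blade pointing along the channel within 0.2 rad, at rest (x of driver_1 in the frame of well_1 between -0.015 and 0.015 m and y of driver_1 in the frame of well_1 between -0.015 and 0.015 m and z of driver_1 in the frame of well_1 between 0.009 and 0.015 m and angle between the x axis of driver_1 and the x axis of well_1, either way round below 0.2 rad and linear speed of each of driver_1, driver_2, driver_3, driver_4 below 0.02 m/s and angular speed of each of driver_1, driver_2, driver_3, driver_4 below 0.2 rad/s and x of driver_2 in the frame of well_2 between -0.015 and 0.015 m and y of driver_2 in the frame of well_2 between -0.015 and 0.015 m and z of driver_2 in the frame of well_2 between 0.0105 and 0.0165 m and angle between the x axis of driver_2 and the x axis of well_2, either way round below 0.2 rad and x of driver_3 in the frame of well_3 between -0.015 and 0.015 m and y of driver_3 in the frame of well_3 between -0.015 and 0.015 m and z of driver_3 in the frame of well_3 between 0.012 and 0.018 m and angle between the x axis of driver_3 and the x axis of well_3, either way round below 0.2 rad and x of driver_4 in the frame of well_4 between -0.015 and 0.015 m and y of driver_4 in the frame of well_4 between -0.015 and 0.015 m and z of driver_4 in the frame of well_4 between 0.0135 and 0.0195 m and angle between the x axis of driver_4 and the x axis of well_4, either way round below 0.2 rad); the robot touches nothing.
It fails at once if the multimeter is pushed more than 30 mm (distance of multimeter from where it was at the start of the episode above 0.03 m).
It fails at once if the tape measure is pushed more than 30 mm (distance of tape_measure from where it was at the start of the episode above 0.03 m).
It also fails if it takes over 99 s, if anything falls off the work surface, if the arm or the gripper's body presses on something with over 40 N, if the wrist force passes 120 N, or if a joint passes its speed limit or range.

### The arm

A 6-joint arm with a two-finger parallel gripper is mounted at the origin on the work surface. World frame = base frame: x ahead of the robot, y to its left, z up, the work surface at z = 0. Lengths are in mm, angles in rad, forces in N, time in s.
With the tool pointing down it reaches from about 425 to 950 mm from the base axis. Payload 3.5 kg.
Tool frame: the origin (TCP) lies between the finger pads; the fingertips stand 17 mm ahead of it and the grasp point (between the pads) lies 2 mm behind it (ctrl.tips_ahead is the distance from the TCP to the fingertips, in mm); z points along the fingers, y is the line along which they close (so a half turn about z gives the same grasp; the last joint's range is limited). The gripper opens to 85 mm and grips with 20 to 120 N. Pads are 22 mm wide; open, the fingers measure 114 mm over their backs; the gripper's body (76 mm by 85 mm) begins 54 mm behind the grasp point. The pads swing forward as they close: fully open they stand 13 mm farther back than shut.
Start: joints at [-1.39, 0.286, 1.577, -0, 1.279, -0.15], TCP at [219.263, -638.381, 248.325] pointing down, gripper open.
Joint ranges: [-2.77, 2.77], [-0.9, 2.22], [0.21, 2.48], [-1.53, 4.67], [0.24, 2.81], [-2.84, 2.84]. Speed limits (rad/s): [2.79, 2.79, 3.14, 3.14, 3.14, 3.14].

### API

Orientations are given as a unit quaternion [w, x, y, z].
In Python, from station import ctrl gives the robot as it stands. The module is installed in compiled form; this text tells all that it offers.
- The arm moves only by the tool carry_out, never from a script. Its argument "steps" is a list of rows, each an object of numbers: "x", "y", "z": the shift along the world's x, y, z in m; "twist": the turn about the world's z in degrees. A call has exactly 5 rows; each row is the pose to reach, as a shift and turn from the pose commanded when the call began; what a row does not reach only later rows make up. A row lasts 1/10 s, in which the tool goes at most 50 mm and 8.59 degrees, less where a joint would pass 70% of its speed; a pose out of reach is approached as far as the arm can. A call with a gripper value outside its range is refused whole. "fingers" is the opening, from 0 (shut) to 1 (fully open), set as the call begins (left out, the last holds). The fingers move at their own pace and stop on an object; "newtons" is the grip in N (left out, the last holds). Time passes only in rows, so rows that repeat a pose let the fingers close, or fill a call up. It gives the time, the measured TCP pose, the force, the opening and the grip force at its end, in the units of the state.
- ctrl.get_obs(): the state, without advancing time (a new reading comes with each control period).
- ctrl.snapshot(name): name is "scene" or "side" or "wrist"; returns the picture (420x560x3 uint8, blue, green, red); there is no depth.
- ctrl.camera_params(name): a dict with "intrinsics" (3x3 intrinsics, pixels), "rvec" (rotation vector, rad) and "tvec" (3), from world to camera coordinates, as OpenCV has them; the wrist camera has in their place "mount" (4x4, takes a point from camera to tool coordinates, whose origin is the TCP and whose axes are the flange's). Camera axes: x right, y down, z forward; pixel columns grow to the right and rows downward; lengths in mm; the calibration is good to about 2 mm. A picture is of the moment at which its call begins: read the wrist's pose just before it. camera_params takes no time and is no camera call.
- ctrl.job_done(): hands the job in; it is judged then, once.
Trained networks look in the newest picture that a camera, given by its name, has taken for a name from the list of things; names that differ only in an ending like _2 or _b are one class to them, and where a whole thing is asked for, a point or a joint stands for the part that bears it (a point fixed in the world has none). Each returns a list of dicts, best first, with "p" (0 to 1); they miss things now and then, are a little off and sometimes report something else, mostly with a low value. They report only what shows in the picture. A call takes as long as a camera call. They do not tell look-alikes from the thing itself.
- ctrl.boxes_of(label, camera): "uv" ([column, row] in pixels, amid what is visible of it).
The state is a dict: "clock": time; "joint_positions": joint angles; "qvel": joint speeds; "tau": joint torques, N m; "tcp_pos": TCP position; "ee_rot": TCP orientation; "contact_force": force on the tool from outside, world axes, zero at the start; "ft_torque": the same for the moment, N m; "gripper_width": finger opening in mm; "finger_force": force on a finger pad.
Only numpy, scipy, OpenCV 4.12 (cv2) and the standard library are available. Lean on these libraries where they do the work, as an engineer would, in place of code of your own. Each camera call takes 0.05 s, during which the arm holds its last target. There are 200 camera calls.

## Working session

There is one attempt and no reset: what is moved stays moved. The work goes in short steps, Python scripts to look and compute and a tool call to move; the robot and the scene stay as the last step left them, time stands still between calls to the robot, and variables do not carry over. Pictures are saved under pics/ and viewed, at most 14 in all, crops included, and the job is handed in when it is done.

Besides the shell and the picture viewer there is one more tool, called after "Call:" by a JSON object that holds its "method" and its "body", one argument or row to a line. carry_out: Moves the arm, as the interface text tells. Its arguments: {"type":"object","properties":{"steps":{"type":"array","items":{"type":"object","properties":{"x":{"type":"number"},"y":{"type":"number"},"z":{"type":"number"},"twist":{"type":"number"}}}},"fingers":{"type":"number"},"newtons":{"type":"number"}},"required":["steps"]}

```bash
mkdir -p pics; cat > h.py <<'E'
import numpy as np, cv2
from station import ctrl
def cam(n):
    p=ctrl.camera_params(n);K=np.array(p["intrinsics"],float)
    if n!="wrist":
        R=cv2.Rodrigues(np.array(p["rvec"],float))[0];t=np.array(p["tvec"],float).ravel()
        return K,R,t
    o=ctrl.get_obs();w,x,y,z=o["ee_rot"]
    from scipy.spatial.transform import Rotation as Ro
    T=np.eye(4);T[:3,:3]=Ro.from_quat([x,y,z,w]).as_matrix();T[:3,3]=o["tcp_pos"]
    W=np.linalg.inv(T@np.array(p["mount"],float));return K,W[:3,:3],W[:3,3]
def back(c,uv,z):
    K,R,t=c;uv=np.atleast_2d(np.array(uv,float));o=-R.T@t
    d=(R.T@np.linalg.inv(K)@np.c_[uv,np.ones(len(uv))].T).T
    return o+d*((z-o[2])/d[:,2])[:,None]
def proj(c,P):
    K,R,t=c;q=(K@(R@np.atleast_2d(P).T+t[:,None])).T;return q[:,:2]/q[:,2:]
E
python3 - <<'E'
from h import *
print(ctrl.get_obs())
for n in("scene","side"):
    cv2.imwrite(f"pics/{n}0.png",ctrl.snapshot(n))
    c=cam(n);print(n,"cam at",-c[1].T@c[2])
    for l in("driver_1","well_1","multimeter","tape_measure"):
        for b in ctrl.boxes_of(l,n):print(l,np.round(b["uv"]),round(b["p"],2),back(c,b["uv"],15)[0].round())
E
```

```text
{'clock': 0.0, 'joint_positions': array([-1.38999747e+00,  2.87150824e-01,  1.57815783e+00, -2.32012997e-05,
        1.27860301e+00, -1.50022038e-01]), 'qvel': array([ 7.47485523e-04, -4.83510825e-04,  1.21169029e-04, -3.78447122e-04,
        5.10667927e-05, -1.38269377e-03]), 'tau': array([-6.17782116e-04, -4.05978692e+01, -2.92625624e+01, -1.11870556e-04,
        5.79762709e-03,  1.42305794e-06]), 'tcp_pos': array([ 219.15103132, -637.78781019,  246.96740779]), 'ee_rot': array([-1.15919545e-03,  9.86349640e-01,  1.64660386e-01, -2.89459620e-05]), 'contact_force': array([ 0.8117784 , -0.29036849, -0.13766411]), 'ft_torque': array([ 0.02707608, -0.0140464 , -0.08343158]), 'finger_force': 0.0, 'gripper_width': 85.68483375525308}
scene cam at [1158.19294368 -237.52647951  928.04054365]
driver_1 [296. 226.] 0.84 [528. -83.  15.]
driver_1 [236. 227.] 0.79 [ 502. -242.   15.]
driver_1 [208. 156.] 0.76 [ 220. -293.   15.]
driver_1 [270. 254.] 0.68 [ 603. -166.   15.]
driver_1 [217. 257.] 0.49 [ 588. -299.   15.]
well_1 [407. 234.] 0.9 [610. 201.  15.]
well_1 [431. 246.] 0.65 [655. 248.  15.]
well_1 [384. 224.] 0.63 [567. 152.  15.]
multimeter [342. 316.] 0.89 [799. -30.  15.]
tape_measure [112. 252.] 0.66 [ 520. -565.   15.]
tape_measure [362. 211.] 0.61 [512. 107.  15.]
side cam at [ -63.12832592  626.88528203 1072.7969522 ]
driver_1 [308. 193.] 0.95 [ 493. -249.   15.]
driver_1 [288. 374.] 0.87 [225. 234.  15.]
driver_1 [405. 228.] 0.79 [ 203. -287.   15.]
driver_1 [269. 224.] 0.58 [515. -90.  15.]
driver_1 [292. 170.] 0.56 [ 587. -301.   15.]
driver_1 [264. 191.] 0.56 [ 602. -183.   15.]
well_1 [225. 270.] 0.79 [516.  98.  15.]
well_1 [146. 287.] 0.76 [644. 251.  15.]
well_1 [201. 279.] 0.73 [547. 153.  15.]
well_1 [172. 287.] 0.59 [590. 213.  15.]
multimeter [177. 196.] 0.61 [799. -24.  15.]
tape_measure [350. 129.] 0.57 [ 542. -574.   15.]
```

```bash
python3 - <<'E'
import cv2
a=cv2.imread("pics/scene0.png")[150:350,90:490];cv2.imwrite("pics/s0c.png",cv2.resize(a,None,fx=2,fy=2,interpolation=cv2.INTER_CUBIC))
a=cv2.imread("pics/side0.png")[110:410,70:470];cv2.imwrite("pics/d0c.png",cv2.resize(a,None,fx=2,fy=2,interpolation=cv2.INTER_CUBIC))
E
```

```text
(no output)
```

View pics/s0c.png

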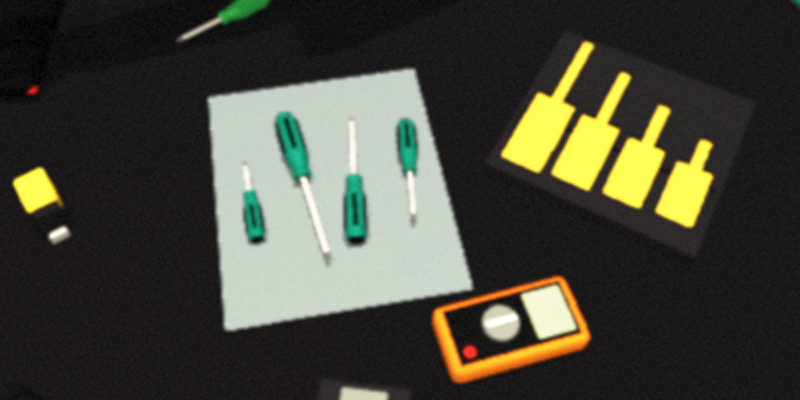

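View pics/d0c.png

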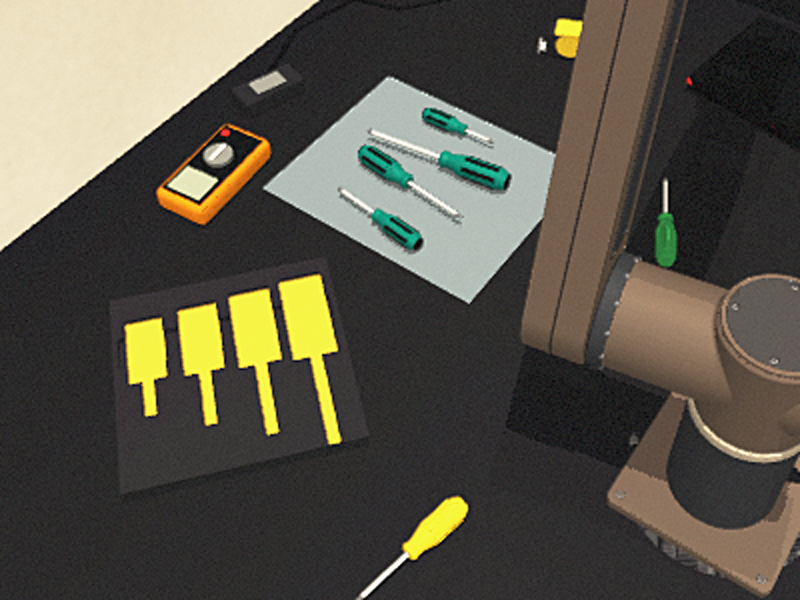

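The scene shows four teal drivers on the mat at crop pixels about (253,205), (300,185), (354,185) and (408,165). The green driver (top) and the yellow one (side view, bottom) are decoys. The tray is on the right, with its longest well nearest the mat. I'll measure them by colour.

```bash
cat >> h.py <<'E'
def blobs(img,col,amin=60):
    hsv=cv2.cvtColor(img,cv2.COLOR_BGR2HSV)
    lo,hi={"teal":((75,120,50),(95,255,255)),"yellow":((24,130,120),(34,255,255))}[col]
    m=cv2.inRange(hsv,lo,hi);m=cv2.morphologyEx(m,cv2.MORPH_CLOSE,np.ones((5,5)))
    cs,_=cv2.findContours(m,cv2.RETR_EXTERNAL,cv2.CHAIN_APPROX_NONE)
    return [c[:,0,:] for c in cs if cv2.contourArea(c)>amin]
def rect(P):
    (cx,cy),(w,h),a=cv2.minAreaRect(P[:,:2].astype(np.float32));a=np.deg2rad(a)
    if w<h:w,h,a=h,w,a+np.pi/2
    return np.array([cx,cy]),w,h,(np.rad2deg(a)+90)%180-90
E
python3 - <<'E'
from h import *
for n in("scene","side"):
    img=cv2.imread(f"pics/{n}0.png");c=cam(n)
    for col,z in(("teal",17),("yellow",11)):
        for b in blobs(img,col):
            P=back(c,b,z);r=rect(P)
            print(n,col,b.mean(0).round(),r[0].round(1),"L %.1f W %.1f ang %.1f"%r[1:])
c=cam("scene")
for nm,uv in dict(t1=(245,163),t4=(328,262),t3=(351,119),t2=(413,222)).items():
    print(nm,back(c,np.array(uv)/2+[90,150],17)[0].round())
K,R,t=cam("wrist");print(K,ctrl.camera_params("wrist")["mount"])
E
```

```text
scene teal [216. 257.] [ 586.  -302.1] L 71.3 W 18.9 ang 2.4
scene teal [267. 254.] [ 599.6 -171.6] L 92.7 W 22.8 ang -9.1
scene teal [293. 223.] [516.7 -87.8] L 83.1 W 21.7 ang -11.3
scene teal [236. 223.] [ 486.5 -239.2] L 112.0 W 28.6 ang 5.7
scene teal [495. 139.] [290.6 578.7] L 408.4 W 192.6 ang 43.9
scene teal [484. 100.] [128.8 659.9] L 204.8 W 97.8 ang -77.9
scene yellow [107. 244.] [ 491.  -580.8] L 61.5 W 42.4 ang 24.6
scene yellow [434. 242.] [636.  267.6] L 141.7 W 47.8 ang -40.2
scene yellow [410. 229.] [583.1 223.8] L 175.6 W 50.5 ang -40.6
scene yellow [377. 208.] [497.2 161. ] L 249.9 W 123.3 ang -40.2
scene yellow [374. 134.] [221.1 236.4] L 87.0 W 32.7 ang 79.1
side teal [268. 224.] [519.4 -87.3] L 86.5 W 29.8 ang -7.6
side teal [307. 194.] [ 494.3 -241.8] L 109.8 W 41.6 ang 6.3
side teal [262. 193.] [ 601.6 -173.8] L 106.3 W 34.8 ang -7.7
side teal [292. 170.] [ 584.8 -300.8] L 77.0 W 29.3 ang 2.2
side yellow [287. 374.] [228.  231.6] L 87.2 W 28.6 ang 81.8
side yellow [143. 292.] [639.  264.2] L 139.1 W 45.2 ang -39.7
side yellow [171. 290.] [585.7 220.9] L 174.7 W 48.6 ang -40.4
side yellow [199. 288.] [532. 177.] L 211.2 W 51.4 ang -40.3
side yellow [228. 287.] [478.4 133.3] L 249.0 W 53.9 ang -40.6
side yellow [354. 126.] [ 540.7 -588.6] L 87.1 W 41.9 ang -68.1
t1 [ 507. -304.   17.]
t4 [ 672. -217.   17.]
t3 [ 460. -154.   17.]
t2 [ 637. -103.   17.]
[[302.8759594    0.         279.32946147]
 [  0.         302.8759594  209.73703609]
 [  0.           0.           1.        ]] [[ 5.92563796e-05 -9.52096956e-01 -3.05796310e-01  7.82649824e+01]
 [ 9.99999967e-01  1.33259895e-04 -2.21127466e-04 -8.71234671e-01]
 [ 2.51285171e-04 -3.05796287e-01  9.52096932e-01 -1.26058517e+02]
 [ 0.00000000e+00  0.00000000e+00  0.00000000e+00  1.00000000e+00]]
```

Call:
{"method": "carry_out", "body": {
  "steps": [
    {"x": 0.03,"y": 0.04},
    {"x": 0.06,"y": 0.08},
    {"x": 0.09,"y": 0.12},
    {"x": 0.12,"y": 0.16,"twist": -6},
    {"x": 0.15,"y": 0.2,"twist": -12.5}
  ],
  "fingers": 0.65,
  "newtons": 50
}}

```text
invalid input at $.steps[0]: expected keys x, y, z, twist
```

Call:
{"method": "carry_out", "body": {
  "steps": [
    {"x": 0.03,"y": 0.04},
    {"x": 0.06,"y": 0.08},
    {"x": 0.09,"y": 0.12},
    {"x": 0.12,"y": 0.16},
    {"x": 0.15,"y": 0.2}
  ]
}}

```text
invalid input at $.steps[0]: expected keys x, y, z, twist
```

Call:
{"method": "carry_out", "body": {
  "steps": [
    {"x": 0.03,"y": 0.04,"z": 0,"twist": 0},
    {"x": 0.06,"y": 0.08,"z": 0,"twist": 0},
    {"x": 0.09,"y": 0.12,"z": 0,"twist": 0},
    {"x": 0.12,"y": 0.16,"z": 0,"twist": -6},
    {"x": 0.15,"y": 0.2,"z": 0,"twist": -12.5}
  ],
  "fingers": 0.65,
  "newtons": 50
}}

```text
clock: 1.0
tcp_pos: [370.1, -436.7, 248.6]
ee_rot: [0.0, 0.999, 0.054, 0.0]
contact_force: [0.8, -1.3, 1.2]
gripper_width: 55.4
finger_force: 0.0
```

Call:
{"method": "carry_out", "body": {
  "steps": [
    {"x": 0.03,"y": 0.04,"z": 0,"twist": 0},
    {"x": 0.06,"y": 0.08,"z": 0,"twist": 0},
    {"x": 0.09,"y": 0.12,"z": 0,"twist": 0},
    {"x": 0.12,"y": 0.16,"z": 0,"twist": 0},
    {"x": 0.15,"y": 0.2,"z": 0,"twist": 0}
  ]
}}

```text
clock: 1.5
tcp_pos: [520.2, -236.6, 248.8]
ee_rot: [0.0, 0.998, 0.056, 0.0]
contact_force: [-0.0, 0.5, 0.4]
gripper_width: 55.7
finger_force: 0.0
```

```bash
cat >> h.py <<'E'
def wteal(name):
    c=cam("wrist");img=ctrl.snapshot("wrist");cv2.imwrite(f"pics/{name}.png",img)
    for b in blobs(img,"teal",200):
        P=back(c,b,17);r=rect(P);print(b.mean(0).round(),r[0].round(1),"L %.1f W %.1f ang %.1f"%r[1:])
    return c,img
E
python3 - <<'E'
from h import *
print(ctrl.tips_ahead,ctrl.get_obs()["joint_positions"].round(2))
wteal("w1")
E
```

```text
17.0 [-0.6   0.06  1.84 -0.    1.25  0.85]
[278. 203.] [ 489.2 -238.2] L 109.6 W 30.5 ang 5.9
[154. 168.] [516.8 -86.1] L 85.2 W 27.6 ang -7.5
[343. 129.] [ 586.2 -301.1] L 71.4 W 21.9 ang 2.8
[230. 101.] [ 601.3 -171.5] L 95.4 W 27.9 ang -7.3
```

View pics/w1.png

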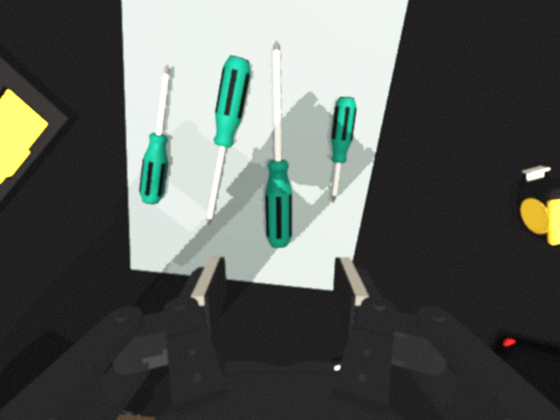

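Wrist view: handles at about (278,203) for driver_4, (230,101) for driver_3, (154,168) for driver_2 and (343,129) for driver_1. Their tips are at (277,43), (210,220), (168,68) and (333,198). Grasping driver_4 first.

Call:
{"method": "carry_out", "body": {
  "steps": [
    {"x": -0.015,"y": -0.001,"z": -0.03,"twist": 0},
    {"x": -0.031,"y": -0.002,"z": -0.07,"twist": 0},
    {"x": -0.031,"y": -0.002,"z": -0.11,"twist": 0},
    {"x": -0.031,"y": -0.002,"z": -0.15,"twist": 0},
    {"x": -0.031,"y": -0.002,"z": -0.18,"twist": 0}
  ],
  "fingers": 0.65
}}

```text
clock: 2.05
tcp_pos: [487.1, -239.9, 66.0]
ee_rot: [-0.001, 0.998, 0.056, -0.001]
contact_force: [-0.5, 0.5, 0.1]
gripper_width: 55.3
finger_force: 0.0
```

Call:
{"method": "carry_out", "body": {
  "steps": [
    {"x": 0,"y": 0,"z": -0.015,"twist": 0},
    {"x": 0,"y": 0,"z": -0.03,"twist": 0},
    {"x": 0,"y": 0,"z": -0.04,"twist": 0},
    {"x": 0,"y": 0,"z": -0.046,"twist": 0},
    {"x": 0,"y": 0,"z": -0.046,"twist": 0}
  ]
}}

```text
clock: 2.55
tcp_pos: [488.4, -240.5, 22.3]
ee_rot: [0.0, 0.998, 0.056, 0.0]
contact_force: [0.1, -0.3, 0.5]
gripper_width: 55.1
finger_force: 0.0
```

Call:
{"method": "carry_out", "body": {
  "steps": [
    {"x": 0,"y": 0,"z": 0,"twist": 0},
    {"x": 0,"y": 0,"z": 0,"twist": 0},
    {"x": 0,"y": 0,"z": 0,"twist": 0},
    {"x": 0,"y": 0,"z": 0,"twist": 0},
    {"x": 0,"y": 0,"z": 0,"twist": 0}
  ],
  "fingers": 0,
  "newtons": 60
}}

```text
clock: 3.05
tcp_pos: [489.2, -241.0, 23.6]
ee_rot: [0.001, 0.998, 0.056, 0.001]
contact_force: [-0.5, 1.2, 5.5]
gripper_width: 31.6
finger_force: 60.6
```

Call:
{"method": "carry_out", "body": {
  "steps": [
    {"x": 0,"y": 0,"z": 0.02,"twist": 0},
    {"x": 0,"y": 0,"z": 0.05,"twist": 0},
    {"x": 0,"y": 0,"z": 0.08,"twist": 0},
    {"x": 0,"y": 0,"z": 0.11,"twist": 4},
    {"x": 0,"y": 0.02,"z": 0.12,"twist": 12}
  ]
}}

```text
clock: 3.55
tcp_pos: [489.7, -222.7, 145.7]
ee_rot: [0.002, 0.987, 0.162, 0.002]
contact_force: [0.3, 0.7, -1.7]
gripper_width: 31.8
finger_force: 60.0
```

Call:
{"method": "carry_out", "body": {
  "steps": [
    {"x": 0.004,"y": 0.03,"z": 0,"twist": 8},
    {"x": 0.008,"y": 0.06,"z": 0,"twist": 16},
    {"x": 0.012,"y": 0.09,"z": 0,"twist": 24},
    {"x": 0.016,"y": 0.12,"z": 0,"twist": 32},
    {"x": 0.02,"y": 0.15,"z": 0,"twist": 40}
  ]
}}

```text
clock: 4.05
tcp_pos: [507.3, -68.9, 141.3]
ee_rot: [-0.001, 0.871, 0.491, -0.001]
contact_force: [0.5, 0.4, -1.1]
gripper_width: 31.7
finger_force: 59.9
```

Call:
{"method": "carry_out", "body": {
  "steps": [
    {"x": 0.004,"y": 0.03,"z": 0,"twist": 8},
    {"x": 0.008,"y": 0.06,"z": 0,"twist": 16},
    {"x": 0.012,"y": 0.09,"z": 0,"twist": 24},
    {"x": 0.016,"y": 0.12,"z": 0,"twist": 32},
    {"x": 0.016,"y": 0.15,"z": 0,"twist": 40}
  ]
}}

```text
clock: 4.55
tcp_pos: [523.7, 80.8, 141.4]
ee_rot: [-0.001, 0.651, 0.759, -0.001]
contact_force: [1.0, -0.7, -1.6]
gripper_width: 32.2
finger_force: 59.9
```

Call:
{"method": "carry_out", "body": {
  "steps": [
    {"x": 0,"y": 0.015,"z": 0,"twist": 8},
    {"x": 0,"y": 0.015,"z": 0,"twist": 16},
    {"x": 0,"y": 0.015,"z": 0,"twist": 24},
    {"x": 0,"y": 0.015,"z": 0,"twist": 32},
    {"x": 0,"y": 0.015,"z": 0,"twist": 40.6}
  ]
}}

```text
clock: 5.05
tcp_pos: [523.2, 94.7, 141.1]
ee_rot: [-0.001, 0.347, 0.938, -0.0]
contact_force: [-0.5, -0.6, -1.4]
gripper_width: 31.7
finger_force: 59.9
```

```bash
python3 - <<'E'
from h import *
c,img=wteal("w2")
for b in blobs(img,"yellow",200):
    r=rect(back(c,b,11));print(b.mean(0).round(),r[0].round(1),"L %.1f W %.1f ang %.1f"%r[1:])
# overlay predicted well outlines
d=np.array([-.7615,.648]);n=np.array([-d[1],d[0]])
for O,l,w,t in(((629.1,273),84,46,62),((581.7,224.6),94,49,87),((532.9,176.7),106,52,112),((484.2,128.7),118,55,137)):
    q=[(-l,w/2),(12,w/2),(12,7),(t,7),(t,-7),(12,-7),(12,-w/2),(-l,-w/2)]
    P=np.array([[*(np.array(O)+a*d+b*n),11] for a,b in q]);cv2.polylines(img,[proj(c,P).round().astype(int)],True,(0,0,255),1)
cv2.imwrite("pics/w2o.png",img)
E
```

```text
[121. 305.] [497.  -84.5] L 37.9 W 35.3 ang -6.5
[279. 278.] [573.  52.] L 208.8 W 61.7 ang -40.6
[262. 142.] [471.7 117.6] L 17.3 W 17.1 ang 49.4
[521. 177.] [638.5 266.9] L 145.1 W 47.2 ang -40.4
[443. 160.] [584.7 223.3] L 180.7 W 50.3 ang -40.4
[364. 143.] [531.8 179.7] L 216.9 W 52.5 ang -40.5
[294. 102.] [470.5 161.5] L 148.2 W 21.6 ang -38.6
```

View pics/w2o.png

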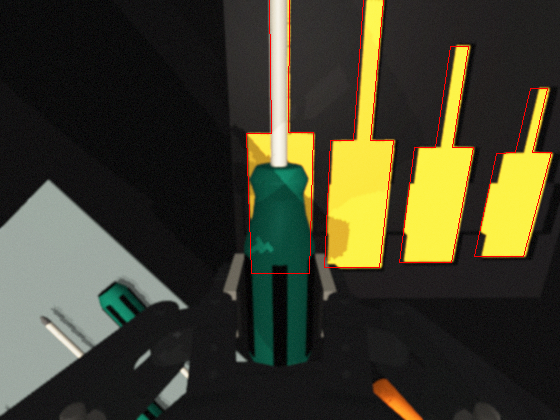

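The overlay fits the wells to within about 2 mm. The driver's blade runs along the channel at (280,0–165) and its handle sits over the wide end. Lowering it.

Call:
{"method": "carry_out", "body": {
  "steps": [
    {"x": 0.001,"y": 0.001,"z": -0.03,"twist": 0},
    {"x": 0.001,"y": 0.001,"z": -0.06,"twist": 0},
    {"x": 0.001,"y": 0.001,"z": -0.08,"twist": 0},
    {"x": 0.001,"y": 0.001,"z": -0.09,"twist": 0},
    {"x": 0.001,"y": 0.001,"z": -0.098,"twist": 0}
  ]
}}

```text
clock: 5.6
tcp_pos: [524.7, 95.6, 43.2]
ee_rot: [-0.001, 0.35, 0.937, -0.0]
contact_force: [-0.1, -0.0, -2.3]
gripper_width: 31.6
finger_force: 59.9
```

Call:
{"method": "carry_out", "body": {
  "steps": [
    {"x": 0,"y": 0,"z": -0.004,"twist": 0},
    {"x": 0,"y": 0,"z": -0.007,"twist": 0},
    {"x": 0,"y": 0,"z": -0.01,"twist": 0},
    {"x": 0,"y": 0,"z": -0.012,"twist": 0},
    {"x": 0,"y": 0,"z": -0.012,"twist": 0}
  ]
}}

```text
clock: 6.1
tcp_pos: [525.4, 95.6, 32.5]
ee_rot: [0.0, 0.35, 0.937, 0.0]
contact_force: [0.0, 0.1, -2.5]
gripper_width: 31.7
finger_force: 59.9
```

Call:
{"method": "carry_out", "body": {
  "steps": [
    {"x": 0,"y": 0,"z": -0.001,"twist": 0},
    {"x": 0,"y": 0,"z": -0.001,"twist": 0},
    {"x": 0,"y": 0,"z": -0.001,"twist": 0},
    {"x": 0,"y": 0,"z": -0.001,"twist": 0},
    {"x": 0,"y": 0,"z": -0.001,"twist": 0}
  ]
}}

```text
clock: 6.6
tcp_pos: [525.6, 95.6, 31.7]
ee_rot: [0.0, 0.35, 0.937, 0.0]
contact_force: [0.5, -0.0, 0.7]
gripper_width: 31.5
finger_force: 60.1
```

Call:
{"method": "carry_out", "body": {
  "steps": [
    {"x": 0,"y": 0,"z": 0,"twist": 0},
    {"x": 0,"y": 0,"z": 0,"twist": 0},
    {"x": 0,"y": 0,"z": 0,"twist": 0},
    {"x": 0,"y": 0,"z": 0,"twist": 0},
    {"x": 0,"y": 0,"z": 0.005,"twist": 0}
  ],
  "fingers": 0.6
}}

```text
clock: 7.1
tcp_pos: [524.6, 95.6, 35.8]
ee_rot: [-0.001, 0.35, 0.937, -0.0]
contact_force: [0.2, -0.3, -0.4]
gripper_width: 51.2
finger_force: 0.0
```

Call:
{"method": "carry_out", "body": {
  "steps": [
    {"x": 0,"y": 0,"z": 0.03,"twist": 0},
    {"x": 0,"y": 0,"z": 0.06,"twist": 0},
    {"x": 0,"y": 0,"z": 0.1,"twist": 0},
    {"x": 0,"y": 0,"z": 0.14,"twist": 0},
    {"x": 0,"y": 0,"z": 0.17,"twist": 0}
  ]
}}

```text
clock: 7.6
tcp_pos: [525.9, 95.6, 209.7]
ee_rot: [0.002, 0.35, 0.937, 0.001]
contact_force: [-0.5, 0.2, 0.2]
gripper_width: 51.2
finger_force: 0.0
```

```bash
python3 - <<'E'
from h import *
print(ctrl.get_obs()["tcp_pos"])
c,img=wteal("w3")
E
```

```text
[525.9260161   95.63874558 209.72117728]
[166. 376.] [ 624.6 -185.7] L 42.5 W 23.3 ang -7.7
[156. 277.] [514.4 -86.8] L 73.7 W 31.9 ang -8.3
[278. 186.] [526.2  95.4] L 112.1 W 28.8 ang -41.0
```

View pics/w3.png

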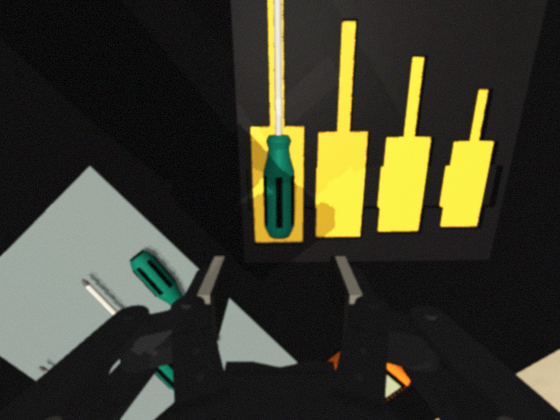

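Driver_4 lies straight in its well, handle at (278,186) and blade in the channel. Next is driver_2.

Call:
{"method": "carry_out", "body": {
  "steps": [
    {"x": 0,"y": -0.02,"z": 0,"twist": -7},
    {"x": 0,"y": -0.04,"z": 0,"twist": -15},
    {"x": 0,"y": -0.06,"z": 0,"twist": -23},
    {"x": 0,"y": -0.08,"z": 0,"twist": -31},
    {"x": 0,"y": -0.1,"z": 0,"twist": -39}
  ]
}}

```text
clock: 8.15
tcp_pos: [525.1, -5.1, 206.4]
ee_rot: [0.0, 0.645, 0.764, 0.0]
contact_force: [0.0, 0.8, -0.5]
gripper_width: 51.5
finger_force: 0.0
```

Call:
{"method": "carry_out", "body": {
  "steps": [
    {"x": -0.002,"y": -0.02,"z": 0,"twist": -8},
    {"x": -0.004,"y": -0.04,"z": 0,"twist": -16},
    {"x": -0.006,"y": -0.06,"z": 0,"twist": -24},
    {"x": -0.008,"y": -0.08,"z": 0,"twist": -32},
    {"x": -0.008,"y": -0.082,"z": 0,"twist": -40}
  ]
}}

```text
clock: 8.65
tcp_pos: [517.0, -88.2, 206.5]
ee_rot: [0.0, 0.868, 0.497, -0.0]
contact_force: [0.3, -0.6, 0.8]
gripper_width: 51.1
finger_force: 0.0
```

Call:
{"method": "carry_out", "body": {
  "steps": [
    {"x": 0,"y": 0,"z": -0.02,"twist": -8},
    {"x": 0,"y": 0,"z": -0.04,"twist": -16},
    {"x": 0,"y": 0,"z": -0.06,"twist": -24},
    {"x": 0,"y": 0,"z": -0.08,"twist": -32},
    {"x": 0,"y": 0,"z": -0.09,"twist": -40}
  ],
  "fingers": 0.58
}}

```text
clock: 9.15
tcp_pos: [516.0, -86.0, 114.3]
ee_rot: [-0.001, 0.985, 0.171, -0.001]
contact_force: [0.0, 0.4, -0.3]
gripper_width: 49.3
finger_force: 0.0
```

Call:
{"method": "carry_out", "body": {
  "steps": [
    {"x": 0,"y": 0,"z": -0.01,"twist": -8},
    {"x": 0,"y": 0,"z": -0.02,"twist": -16},
    {"x": 0,"y": 0,"z": -0.03,"twist": -24},
    {"x": 0,"y": 0,"z": -0.04,"twist": -27.8},
    {"x": 0,"y": 0,"z": -0.05,"twist": -27.8}
  ]
}}

```text
clock: 9.65
tcp_pos: [517.3, -86.4, 66.0]
ee_rot: [0.0, 0.998, -0.068, 0.0]
contact_force: [-0.2, 0.1, 0.6]
gripper_width: 49.5
finger_force: 0.0
```

```bash
python3 - <<'E'
from h import *
o=ctrl.get_obs();print(o["tcp_pos"],o["ee_rot"].round(3),o["joint_positions"].round(2))
c,img=wteal("w4")
E
```

```text
[517.2999347  -86.40034332  66.00676296] [ 0.     0.998 -0.068  0.   ] [-0.36  0.19  2.06  0.    0.89  1.35]
[ 12. 258.] [523.7  84.6] L 73.3 W 20.9 ang -23.5
[280. 239.] [515.6 -86.1] L 88.3 W 25.4 ang -7.7
[420.  67.] [ 595.3 -172.1] L 84.6 W 33.0 ang -7.6
```

Call:
{"method": "carry_out", "body": {
  "steps": [
    {"x": -0.001,"y": 0,"z": -0.015,"twist": 0},
    {"x": -0.001,"y": 0,"z": -0.03,"twist": 0},
    {"x": -0.001,"y": 0,"z": -0.04,"twist": 0},
    {"x": -0.001,"y": 0,"z": -0.043,"twist": 0},
    {"x": -0.001,"y": 0,"z": -0.043,"twist": 0}
  ]
}}

```text
clock: 10.2
tcp_pos: [515.9, -86.2, 22.7]
ee_rot: [-0.0, 0.998, -0.067, -0.001]
contact_force: [0.2, -0.8, 0.2]
gripper_width: 49.4
finger_force: 0.0
```

Call:
{"method": "carry_out", "body": {
  "steps": [
    {"x": 0,"y": 0,"z": 0,"twist": 0},
    {"x": 0,"y": 0,"z": 0,"twist": 0},
    {"x": 0,"y": 0,"z": 0,"twist": 0},
    {"x": 0,"y": 0,"z": 0,"twist": 0},
    {"x": 0,"y": 0,"z": 0,"twist": 0}
  ],
  "fingers": 0
}}

```text
clock: 10.7
tcp_pos: [517.1, -86.7, 24.2]
ee_rot: [0.0, 0.998, -0.068, 0.001]
contact_force: [0.6, 0.1, 4.2]
gripper_width: 25.5
finger_force: 60.6
```

Call:
{"method": "carry_out", "body": {
  "steps": [
    {"x": 0,"y": 0,"z": 0.02,"twist": 0},
    {"x": 0,"y": 0,"z": 0.05,"twist": 0},
    {"x": 0,"y": 0,"z": 0.08,"twist": 0},
    {"x": 0,"y": 0,"z": 0.11,"twist": 4},
    {"x": 0,"y": 0.02,"z": 0.12,"twist": 12}
  ]
}}

```text
clock: 11.2
tcp_pos: [518.0, -68.1, 146.7]
ee_rot: [0.001, 0.999, 0.038, 0.003]
contact_force: [1.0, 0.4, -0.4]
gripper_width: 25.5
finger_force: 60.0
```

Call:
{"method": "carry_out", "body": {
  "steps": [
    {"x": 0.008,"y": 0.024,"z": 0,"twist": 8},
    {"x": 0.016,"y": 0.048,"z": 0,"twist": 16},
    {"x": 0.024,"y": 0.072,"z": 0,"twist": 24},
    {"x": 0.032,"y": 0.096,"z": 0,"twist": 32},
    {"x": 0.04,"y": 0.12,"z": 0,"twist": 40}
  ]
}}

```text
clock: 11.7
tcp_pos: [555.8, 54.7, 142.5]
ee_rot: [-0.0, 0.925, 0.379, -0.001]
contact_force: [1.1, 0.3, -1.1]
gripper_width: 25.5
finger_force: 60.0
```

Call:
{"method": "carry_out", "body": {
  "steps": [
    {"x": 0.008,"y": 0.024,"z": 0,"twist": 8},
    {"x": 0.016,"y": 0.048,"z": 0,"twist": 16},
    {"x": 0.024,"y": 0.072,"z": 0,"twist": 24},
    {"x": 0.032,"y": 0.096,"z": 0,"twist": 32},
    {"x": 0.04,"y": 0.12,"z": 0,"twist": 40}
  ]
}}

```text
clock: 12.2
tcp_pos: [595.8, 174.6, 142.3]
ee_rot: [-0.001, 0.74, 0.673, -0.001]
contact_force: [-0.2, -0.7, -1.4]
gripper_width: 25.7
finger_force: 60.0
```

Call:
{"method": "carry_out", "body": {
  "steps": [
    {"x": 0.008,"y": 0.015,"z": 0,"twist": 8},
    {"x": 0.017,"y": 0.025,"z": 0,"twist": 16},
    {"x": 0.017,"y": 0.025,"z": 0,"twist": 24},
    {"x": 0.017,"y": 0.025,"z": 0,"twist": 32},
    {"x": 0.017,"y": 0.025,"z": 0,"twist": 40}
  ]
}}

```text
clock: 12.7
tcp_pos: [612.5, 198.7, 142.1]
ee_rot: [-0.001, 0.465, 0.885, -0.001]
contact_force: [-1.0, 0.7, -0.9]
gripper_width: 25.6
finger_force: 60.0
```

Call:
{"method": "carry_out", "body": {
  "steps": [
    {"x": 0,"y": 0,"z": -0.02,"twist": 8},
    {"x": 0,"y": 0,"z": -0.04,"twist": 15.3},
    {"x": 0,"y": 0,"z": -0.05,"twist": 15.3},
    {"x": 0,"y": 0,"z": -0.06,"twist": 15.3},
    {"x": 0,"y": 0,"z": -0.06,"twist": 15.3}
  ]
}}

```text
clock: 13.2
tcp_pos: [612.1, 198.4, 81.4]
ee_rot: [-0.001, 0.347, 0.938, -0.001]
contact_force: [0.0, -1.0, -1.4]
gripper_width: 26.0
finger_force: 60.0
```

```bash
python3 - <<'E'
from h import *
o=ctrl.get_obs();print(o["tcp_pos"],o["ee_rot"].round(3),o["joint_positions"].round(2))
c,img=wteal("w5")
E
```

```text
[612.1010129  198.41049762  81.4048034 ] [-0.001  0.347  0.938 -0.001] [ 0.16  0.4   1.76 -0.    0.99 -0.71]
[279. 271.] [639.  175.8] L 129.4 W 36.9 ang -40.5
[ 66. 232.] [522.7  85. ] L 122.2 W 42.8 ang -40.8
```

View pics/w5.png

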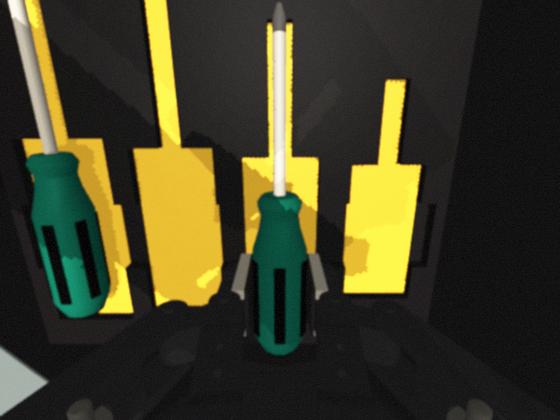

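Driver_2 is centred over well_2, with its blade at (280,20–190) along the channel. Lowering it.

Call:
{"method": "carry_out", "body": {
  "steps": [
    {"x": 0,"y": 0,"z": -0.02,"twist": 0},
    {"x": 0,"y": 0,"z": -0.036,"twist": 0},
    {"x": 0,"y": 0,"z": -0.044,"twist": 0},
    {"x": 0,"y": 0,"z": -0.049,"twist": 0},
    {"x": 0,"y": 0,"z": -0.051,"twist": 0}
  ]
}}

```text
clock: 13.75
tcp_pos: [613.0, 198.6, 32.3]
ee_rot: [-0.001, 0.346, 0.938, -0.0]
contact_force: [-3.5, 0.1, 4.9]
gripper_width: 25.5
finger_force: 60.7
```

Call:
{"method": "carry_out", "body": {
  "steps": [
    {"x": 0,"y": 0,"z": -0.001,"twist": 0},
    {"x": 0,"y": 0,"z": -0.001,"twist": 0},
    {"x": 0,"y": 0,"z": -0.001,"twist": 0},
    {"x": 0,"y": 0,"z": -0.001,"twist": 0},
    {"x": 0,"y": 0,"z": -0.001,"twist": 0}
  ]
}}

```text
clock: 14.25
tcp_pos: [613.8, 198.8, 32.3]
ee_rot: [0.001, 0.346, 0.938, 0.0]
contact_force: [-2.4, 0.0, 4.1]
gripper_width: 25.3
finger_force: 60.7
```

Call:
{"method": "carry_out", "body": {
  "steps": [
    {"x": 0,"y": 0,"z": 0,"twist": 0},
    {"x": 0,"y": 0,"z": 0,"twist": 0},
    {"x": 0,"y": 0,"z": 0,"twist": 0},
    {"x": 0,"y": 0,"z": 0,"twist": 0},
    {"x": 0,"y": 0,"z": 0.005,"twist": 0}
  ],
  "fingers": 0.58
}}

```text
clock: 14.75
tcp_pos: [612.5, 198.4, 35.4]
ee_rot: [-0.001, 0.346, 0.938, -0.0]
contact_force: [0.2, -0.1, -0.3]
gripper_width: 49.6
finger_force: 0.0
```

Call:
{"method": "carry_out", "body": {
  "steps": [
    {"x": 0,"y": 0,"z": 0.03,"twist": 0},
    {"x": 0,"y": 0,"z": 0.06,"twist": 0},
    {"x": 0,"y": 0,"z": 0.1,"twist": 0},
    {"x": 0,"y": 0,"z": 0.14,"twist": 0},
    {"x": 0,"y": 0,"z": 0.16,"twist": 0}
  ]
}}

```text
clock: 15.25
tcp_pos: [615.1, 199.0, 201.7]
ee_rot: [0.003, 0.346, 0.938, 0.002]
contact_force: [1.9, -0.0, 0.5]
gripper_width: 49.7
finger_force: 0.0
```

```bash
python3 - <<'E'
from h import *
print(ctrl.get_obs()["tcp_pos"])
c,img=wteal("w6")
E
```

```text
[615.06239491 198.96848999 201.70997762]
[ 38. 355.] [ 580.8 -172.7] L 52.0 W 47.3 ang -3.2
[277. 189.] [614.7 198.1] L 84.9 W 23.0 ang -39.9
[143. 186.] [522.5  91.5] L 112.4 W 35.7 ang -40.6
```

Call:
{"method": "carry_out", "body": {
  "steps": [
    {"x": -0.002,"y": -0.04,"z": 0,"twist": 6},
    {"x": -0.004,"y": -0.08,"z": 0,"twist": 12},
    {"x": -0.006,"y": -0.12,"z": 0,"twist": 18},
    {"x": -0.008,"y": -0.16,"z": 0,"twist": 24},
    {"x": -0.01,"y": -0.2,"z": 0,"twist": 30}
  ],
  "fingers": 0.62
}}

```text
clock: 15.8
tcp_pos: [602.5, -2.8, 195.4]
ee_rot: [-0.001, 0.089, 0.996, 0.0]
contact_force: [1.3, -0.1, -0.4]
gripper_width: 53.1
finger_force: 0.0
```

Call:
{"method": "carry_out", "body": {
  "steps": [
    {"x": -0.002,"y": -0.04,"z": 0,"twist": 3},
    {"x": -0.002,"y": -0.08,"z": -0.01,"twist": 3},
    {"x": -0.002,"y": -0.12,"z": -0.03,"twist": 3},
    {"x": -0.002,"y": -0.15,"z": -0.06,"twist": 3},
    {"x": -0.002,"y": -0.17,"z": -0.09,"twist": 3}
  ]
}}

```text
clock: 16.3
tcp_pos: [601.0, -173.8, 105.2]
ee_rot: [0.0, 0.066, 0.998, -0.0]
contact_force: [-0.2, -0.1, -0.6]
gripper_width: 52.9
finger_force: 0.0
```

Call:
{"method": "carry_out", "body": {
  "steps": [
    {"x": 0,"y": 0,"z": -0.02,"twist": 0},
    {"x": 0,"y": 0,"z": -0.035,"twist": 0},
    {"x": 0,"y": 0,"z": -0.04,"twist": 0},
    {"x": 0,"y": 0,"z": -0.04,"twist": 0},
    {"x": 0,"y": 0,"z": -0.04,"twist": 0}
  ]
}}

```text
clock: 16.8
tcp_pos: [602.1, -171.1, 67.5]
ee_rot: [0.001, 0.065, 0.998, -0.0]
contact_force: [-0.6, -0.3, -0.0]
gripper_width: 52.7
finger_force: 0.0
```

```bash
python3 - <<'E'
from h import *
o=ctrl.get_obs();print(o["tcp_pos"],o["ee_rot"].round(3),o["joint_positions"].round(2))
c,img=wteal("w7")
E
```

```text
[ 602.13066957 -171.14250496   67.50330772] [ 0.001  0.065  0.998 -0.   ] [-0.44  0.38  1.81 -0.    0.94 -1.88]
[ 72. 242.] [ 587.6 -300.8] L 76.1 W 30.0 ang 2.1
[277. 239.] [ 605.  -172.2] L 102.6 W 28.7 ang -7.4
```

Call:
{"method": "carry_out", "body": {
  "steps": [
    {"x": 0.001,"y": -0.001,"z": -0.015,"twist": 0},
    {"x": 0.001,"y": -0.001,"z": -0.03,"twist": 0},
    {"x": 0.001,"y": -0.001,"z": -0.04,"twist": 0},
    {"x": 0.001,"y": -0.001,"z": -0.043,"twist": 0},
    {"x": 0.001,"y": -0.001,"z": -0.043,"twist": 0}
  ]
}}

```text
clock: 17.35
tcp_pos: [601.4, -172.0, 21.9]
ee_rot: [-0.001, 0.065, 0.998, 0.0]
contact_force: [-0.5, 0.3, -1.1]
gripper_width: 52.9
finger_force: 0.0
```

Call:
{"method": "carry_out", "body": {
  "steps": [
    {"x": 0,"y": 0,"z": 0,"twist": 0},
    {"x": 0,"y": 0,"z": 0,"twist": 0},
    {"x": 0,"y": 0,"z": 0,"twist": 0},
    {"x": 0,"y": 0,"z": 0,"twist": 0},
    {"x": 0,"y": 0,"z": 0,"twist": 0}
  ],
  "fingers": 0
}}

```text
clock: 17.85
tcp_pos: [602.8, -172.7, 24.1]
ee_rot: [0.001, 0.065, 0.998, -0.0]
contact_force: [-0.3, -0.7, 2.3]
gripper_width: 28.8
finger_force: 61.7
```

Call:
{"method": "carry_out", "body": {
  "steps": [
    {"x": 0,"y": 0,"z": 0.02,"twist": 0},
    {"x": 0,"y": 0,"z": 0.05,"twist": 0},
    {"x": 0,"y": 0,"z": 0.08,"twist": 0},
    {"x": 0,"y": 0,"z": 0.11,"twist": 0},
    {"x": 0,"y": 0.02,"z": 0.12,"twist": 0}
  ]
}}

```text
clock: 18.35
tcp_pos: [604.0, -154.3, 147.1]
ee_rot: [0.003, 0.066, 0.998, -0.001]
contact_force: [-0.1, -0.0, -1.2]
gripper_width: 28.1
finger_force: 61.4
```

Call:
{"method": "carry_out", "body": {
  "steps": [
    {"x": -0.004,"y": 0.036,"z": 0,"twist": -4},
    {"x": -0.008,"y": 0.072,"z": 0,"twist": -8},
    {"x": -0.012,"y": 0.108,"z": 0,"twist": -12},
    {"x": -0.016,"y": 0.144,"z": 0,"twist": -16},
    {"x": -0.02,"y": 0.18,"z": 0,"twist": -20}
  ]
}}

```text
clock: 18.85
tcp_pos: [580.4, 30.3, 141.6]
ee_rot: [-0.002, 0.239, 0.971, 0.0]
contact_force: [0.3, -0.7, -1.1]
gripper_width: 29.4
finger_force: 61.3
```

Call:
{"method": "carry_out", "body": {
  "steps": [
    {"x": -0.005,"y": 0.04,"z": 0,"twist": -5},
    {"x": -0.009,"y": 0.08,"z": 0,"twist": -10},
    {"x": -0.013,"y": 0.12,"z": 0,"twist": -13},
    {"x": -0.013,"y": 0.12,"z": -0.02,"twist": -13},
    {"x": -0.013,"y": 0.12,"z": -0.04,"twist": -13}
  ]
}}

```text
clock: 19.35
tcp_pos: [567.8, 150.4, 102.1]
ee_rot: [-0.0, 0.344, 0.939, 0.0]
contact_force: [-0.0, -0.7, -1.4]
gripper_width: 28.2
finger_force: 61.3
```

```bash
python3 - <<'E'
from h import *
o=ctrl.get_obs();print(o["tcp_pos"],o["ee_rot"].round(3),o["joint_positions"].round(2))
c,img=wteal("w8")
E
```

```text
[567.8187108  150.36138396 102.13666367] [-0.     0.344  0.939  0.   ] [ 0.09  0.26  1.9   0.    0.98 -0.78]
[279. 273.] [605.9 117.8] L 165.1 W 46.9 ang -42.0
[374. 229.] [618.9 199.6] L 90.9 W 27.7 ang -37.8
[180. 225.] [525.3  89.7] L 119.7 W 34.7 ang -43.2
```

View pics/w8.png

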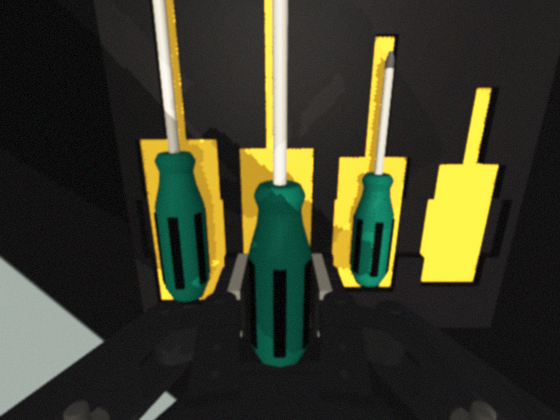

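Driver_3 is in line over well_3, with driver_4 and driver_2 seated on either side. Lowering it.

Call:
{"method": "carry_out", "body": {
  "steps": [
    {"x": 0,"y": 0,"z": -0.03,"twist": 0},
    {"x": 0,"y": 0,"z": -0.053,"twist": 0},
    {"x": 0,"y": 0,"z": -0.064,"twist": 0},
    {"x": 0,"y": 0,"z": -0.069,"twist": 0},
    {"x": 0,"y": 0,"z": -0.071,"twist": 0}
  ]
}}

```text
clock: 19.9
tcp_pos: [569.1, 147.8, 32.2]
ee_rot: [-0.0, 0.346, 0.938, -0.0]
contact_force: [-0.4, -0.4, -1.1]
gripper_width: 28.6
finger_force: 61.3
```

Call:
{"method": "carry_out", "body": {
  "steps": [
    {"x": 0,"y": 0,"z": -0.001,"twist": 0},
    {"x": 0,"y": 0,"z": -0.001,"twist": 0},
    {"x": 0,"y": 0,"z": -0.001,"twist": 0},
    {"x": 0,"y": 0,"z": -0.001,"twist": 0},
    {"x": 0,"y": 0,"z": -0.001,"twist": 0}
  ]
}}

```text
clock: 20.4
tcp_pos: [569.8, 147.6, 32.1]
ee_rot: [0.001, 0.346, 0.938, 0.0]
contact_force: [0.2, 0.4, 2.4]
gripper_width: 28.6
finger_force: 61.6
```

Call:
{"method": "carry_out", "body": {
  "steps": [
    {"x": 0,"y": 0,"z": 0,"twist": 0},
    {"x": 0,"y": 0,"z": 0,"twist": 0},
    {"x": 0,"y": 0,"z": 0,"twist": 0},
    {"x": 0,"y": 0,"z": 0,"twist": 0},
    {"x": 0,"y": 0,"z": 0.005,"twist": 0}
  ],
  "fingers": 0.58
}}

```text
clock: 20.9
tcp_pos: [568.6, 147.5, 35.7]
ee_rot: [-0.001, 0.346, 0.938, -0.0]
contact_force: [-0.0, -0.2, -0.3]
gripper_width: 49.3
finger_force: 0.0
```

Call:
{"method": "carry_out", "body": {
  "steps": [
    {"x": 0,"y": 0,"z": 0.03,"twist": 0},
    {"x": 0,"y": 0,"z": 0.06,"twist": 0},
    {"x": 0,"y": 0,"z": 0.1,"twist": 0},
    {"x": 0,"y": 0,"z": 0.14,"twist": 0},
    {"x": 0,"y": 0,"z": 0.16,"twist": 0}
  ]
}}

```text
clock: 21.4
tcp_pos: [571.0, 147.8, 201.5]
ee_rot: [0.003, 0.346, 0.938, 0.001]
contact_force: [0.7, -0.6, -0.1]
gripper_width: 49.5
finger_force: 0.0
```

```bash
python3 - <<'E'
from h import *
print(ctrl.get_obs()["tcp_pos"])
c,img=wteal("w9")
E
```

```text
[571.0354214  147.83670823 201.45193981]
[344. 189.] [616.3 200.4] L 85.2 W 25.3 ang -38.7
[277. 189.] [571.8 146.5] L 99.0 W 26.1 ang -40.5
[209. 186.] [524.  93.] L 112.0 W 31.4 ang -42.7
```

Call:
{"method": "carry_out", "body": {
  "steps": [
    {"x": 0.002,"y": -0.045,"z": 0,"twist": 5},
    {"x": 0.004,"y": -0.09,"z": 0,"twist": 10},
    {"x": 0.006,"y": -0.135,"z": 0,"twist": 15},
    {"x": 0.008,"y": -0.18,"z": 0,"twist": 20},
    {"x": 0.01,"y": -0.225,"z": 0,"twist": 25}
  ],
  "fingers": 0.58
}}

```text
clock: 21.95
tcp_pos: [578.6, -78.9, 195.5]
ee_rot: [-0.0, 0.133, 0.991, 0.0]
contact_force: [1.7, 0.6, -0.6]
gripper_width: 49.6
finger_force: 0.0
```

Call:
{"method": "carry_out", "body": {
  "steps": [
    {"x": 0.002,"y": -0.045,"z": 0,"twist": 5},
    {"x": 0.004,"y": -0.09,"z": 0,"twist": 10},
    {"x": 0.006,"y": -0.135,"z": -0.01,"twist": 15},
    {"x": 0.007,"y": -0.18,"z": -0.02,"twist": 18},
    {"x": 0.007,"y": -0.223,"z": -0.03,"twist": 18}
  ]
}}

```text
clock: 22.45
tcp_pos: [585.7, -302.1, 165.0]
ee_rot: [-0.0, -0.023, 1.0, 0.0]
contact_force: [1.0, 0.6, 0.6]
gripper_width: 49.5
finger_force: 0.0
```

Call:
{"method": "carry_out", "body": {
  "steps": [
    {"x": 0,"y": 0,"z": -0.04,"twist": 0},
    {"x": 0,"y": 0,"z": -0.07,"twist": 0},
    {"x": 0,"y": 0,"z": -0.09,"twist": 0},
    {"x": 0,"y": 0,"z": -0.1,"twist": 0},
    {"x": 0,"y": 0,"z": -0.1,"twist": 0}
  ]
}}

```text
clock: 22.95
tcp_pos: [585.0, -299.4, 63.8]
ee_rot: [-0.002, -0.022, 1.0, 0.001]
contact_force: [-0.3, 0.1, -0.7]
gripper_width: 49.3
finger_force: 0.0
```

```bash
python3 - <<'E'
from h import *
o=ctrl.get_obs();print(o["tcp_pos"],o["ee_rot"].round(3),o["joint_positions"].round(2))
c,img=wteal("w10")
E
```

```text
[ 584.9688394  -299.44096295   63.83093396] [-0.002 -0.022  1.     0.001] [-0.63  0.45  1.73  0.    0.97 -2.24]
[275. 244.] [ 587.5 -301. ] L 77.1 W 22.2 ang 2.4
```

Call:
{"method": "carry_out", "body": {
  "steps": [
    {"x": 0,"y": 0,"z": -0.015,"twist": 0},
    {"x": 0,"y": 0,"z": -0.03,"twist": 0},
    {"x": 0,"y": 0,"z": -0.04,"twist": 0},
    {"x": 0,"y": 0,"z": -0.043,"twist": 0},
    {"x": 0,"y": 0,"z": -0.043,"twist": 0}
  ]
}}

```text
clock: 23.5
tcp_pos: [585.7, -300.0, 22.2]
ee_rot: [-0.001, -0.022, 1.0, 0.001]
contact_force: [-0.3, -0.6, 0.2]
gripper_width: 49.5
finger_force: 0.0
```

Call:
{"method": "carry_out", "body": {
  "steps": [
    {"x": 0,"y": 0,"z": 0,"twist": 0},
    {"x": 0,"y": 0,"z": 0,"twist": 0},
    {"x": 0,"y": 0,"z": 0,"twist": 0},
    {"x": 0,"y": 0,"z": 0,"twist": 0},
    {"x": 0,"y": 0,"z": 0,"twist": 0}
  ],
  "fingers": 0
}}

```text
clock: 24.0
tcp_pos: [586.9, -300.8, 24.3]
ee_rot: [0.001, -0.022, 1.0, -0.001]
contact_force: [0.5, 0.3, 4.1]
gripper_width: 22.2
finger_force: 61.1
```

Call:
{"method": "carry_out", "body": {
  "steps": [
    {"x": 0,"y": 0,"z": 0.02,"twist": 0},
    {"x": 0,"y": 0,"z": 0.05,"twist": 0},
    {"x": 0,"y": 0,"z": 0.08,"twist": 0},
    {"x": 0,"y": 0,"z": 0.11,"twist": 0},
    {"x": 0,"y": 0.02,"z": 0.12,"twist": 0}
  ]
}}

```text
clock: 24.5
tcp_pos: [587.7, -282.7, 147.3]
ee_rot: [0.003, -0.021, 1.0, -0.002]
contact_force: [-0.3, 0.1, -0.5]
gripper_width: 22.7
finger_force: 60.6
```

Call:
{"method": "carry_out", "body": {
  "steps": [
    {"x": 0.006,"y": 0.044,"z": 0,"twist": -4},
    {"x": 0.012,"y": 0.088,"z": 0,"twist": -8},
    {"x": 0.018,"y": 0.132,"z": 0,"twist": -12},
    {"x": 0.024,"y": 0.176,"z": 0,"twist": -16},
    {"x": 0.03,"y": 0.22,"z": 0,"twist": -20}
  ]
}}

```text
clock: 25.0
tcp_pos: [614.8, -57.1, 141.7]
ee_rot: [-0.001, 0.153, 0.988, 0.0]
contact_force: [0.4, -0.9, -1.4]
gripper_width: 22.0
finger_force: 60.6
```

Call:
{"method": "carry_out", "body": {
  "steps": [
    {"x": 0.006,"y": 0.044,"z": 0,"twist": -4},
    {"x": 0.012,"y": 0.088,"z": 0,"twist": -8},
    {"x": 0.018,"y": 0.132,"z": 0,"twist": -12},
    {"x": 0.024,"y": 0.176,"z": 0,"twist": -16},
    {"x": 0.03,"y": 0.22,"z": 0,"twist": -20}
  ]
}}

```text
clock: 25.5
tcp_pos: [644.5, 162.5, 141.6]
ee_rot: [-0.001, 0.322, 0.947, -0.0]
contact_force: [-0.5, -0.5, 0.4]
gripper_width: 22.5
finger_force: 60.6
```

Call:
{"method": "carry_out", "body": {
  "steps": [
    {"x": 0.006,"y": 0.04,"z": 0,"twist": -3},
    {"x": 0.011,"y": 0.08,"z": 0,"twist": -3},
    {"x": 0.011,"y": 0.091,"z": 0,"twist": -3},
    {"x": 0.011,"y": 0.091,"z": -0.02,"twist": -3},
    {"x": 0.011,"y": 0.091,"z": -0.04,"twist": -3}
  ]
}}

```text
clock: 26.0
tcp_pos: [656.2, 251.8, 102.4]
ee_rot: [-0.0, 0.345, 0.939, -0.0]
contact_force: [-0.2, 0.3, -1.0]
gripper_width: 22.4
finger_force: 60.6
```

```bash
python3 - <<'E'
from h import *
o=ctrl.get_obs();print(o["tcp_pos"],o["ee_rot"].round(3),o["joint_positions"].round(2))
c,img=wteal("w11")
E
```

```text
[656.16769563 251.77815469 102.38182621] [-0.     0.345  0.939 -0.   ] [ 0.22  0.48  1.6  -0.    1.06 -0.64]
[279. 275.] [693.4 220.6] L 125.6 W 37.0 ang -39.7
[ 11. 248.] [541.4  86.6] L 103.0 W 25.0 ang -56.1
[189. 231.] [615.1 194.4] L 91.7 W 28.2 ang -40.6
[ 88. 227.] [569.  138.6] L 106.4 W 37.7 ang -40.7
```

View pics/w11.png

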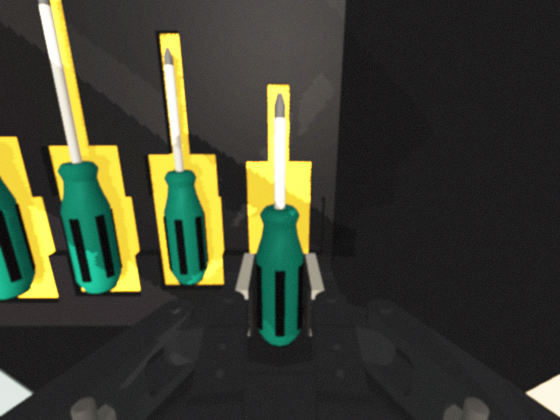

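Driver_1 is centred over well_1, with its blade at (279,95–205). Lowering, releasing and backing off.

Call:
{"method": "carry_out", "body": {
  "steps": [
    {"x": 0,"y": 0,"z": -0.03,"twist": 0},
    {"x": 0,"y": 0,"z": -0.053,"twist": 0},
    {"x": 0,"y": 0,"z": -0.064,"twist": 0},
    {"x": 0,"y": 0,"z": -0.069,"twist": 0},
    {"x": 0,"y": 0,"z": -0.071,"twist": 0}
  ]
}}

```text
clock: 26.55
tcp_pos: [657.4, 250.6, 32.7]
ee_rot: [0.0, 0.346, 0.938, 0.0]
contact_force: [-0.3, -1.2, -0.2]
gripper_width: 22.6
finger_force: 60.7
```

Call:
{"method": "carry_out", "body": {
  "steps": [
    {"x": 0,"y": 0,"z": -0.001,"twist": 0},
    {"x": 0,"y": 0,"z": -0.001,"twist": 0},
    {"x": 0,"y": 0,"z": -0.001,"twist": 0},
    {"x": 0,"y": 0,"z": -0.001,"twist": 0},
    {"x": 0,"y": 0,"z": -0.001,"twist": 0}
  ]
}}

```text
clock: 27.05
tcp_pos: [657.9, 250.8, 32.3]
ee_rot: [0.001, 0.346, 0.938, 0.0]
contact_force: [-0.4, 0.6, 2.9]
gripper_width: 22.1
finger_force: 60.9
```

Call:
{"method": "carry_out", "body": {
  "steps": [
    {"x": 0,"y": 0,"z": 0,"twist": 0},
    {"x": 0,"y": 0,"z": 0,"twist": 0},
    {"x": 0,"y": 0,"z": 0,"twist": 0},
    {"x": 0,"y": 0,"z": 0,"twist": 0},
    {"x": 0,"y": 0,"z": 0.005,"twist": 0}
  ],
  "fingers": 0.55
}}

```text
clock: 27.55
tcp_pos: [656.5, 250.4, 35.4]
ee_rot: [-0.001, 0.346, 0.938, -0.001]
contact_force: [-0.1, -0.3, -0.3]
gripper_width: 47.0
finger_force: 0.0
```

Call:
{"method": "carry_out", "body": {
  "steps": [
    {"x": 0,"y": 0,"z": 0.03,"twist": 0},
    {"x": 0,"y": 0,"z": 0.06,"twist": 0},
    {"x": 0,"y": 0,"z": 0.1,"twist": 0},
    {"x": 0,"y": 0,"z": 0.14,"twist": 0},
    {"x": 0,"y": 0,"z": 0.17,"twist": 0}
  ]
}}

```text
clock: 28.05
tcp_pos: [658.0, 250.8, 210.2]
ee_rot: [0.002, 0.346, 0.938, 0.001]
contact_force: [0.4, -0.6, -0.7]
gripper_width: 47.0
finger_force: 0.0
```

Call:
{"method": "carry_out", "body": {
  "steps": [
    {"x": -0.01,"y": -0.02,"z": 0.01,"twist": 0},
    {"x": -0.02,"y": -0.04,"z": 0.02,"twist": 0},
    {"x": -0.04,"y": -0.06,"z": 0.03,"twist": 0},
    {"x": -0.05,"y": -0.07,"z": 0.04,"twist": 0},
    {"x": -0.05,"y": -0.07,"z": 0.04,"twist": 0}
  ]
}}

```text
clock: 28.55
tcp_pos: [607.3, 179.7, 248.8]
ee_rot: [0.002, 0.346, 0.938, 0.001]
contact_force: [0.2, 0.6, -0.9]
gripper_width: 46.8
finger_force: 0.0
```

```bash
python3 - <<'E'
from h import *
c,img=wteal("w12")
d=np.array([-.7615,.648]);n=np.array([-d[1],d[0]])
# expected shoulder and tip of each driver, axis height, for a perfect fit
for M,h,bl,r in(((657.3,250.6),36,50,12),((613.4,198.9),41,75,13.5),((569.4,147.3),47,100,15),((525.4,95.5),53,125,16.5)):
    for a in(-h,h,h+bl):
        p=proj(c,[[*(np.array(M)+a*d),11+r]])[0].round().astype(int);cv2.drawMarker(img,tuple(map(int,p)),(0,0,255),cv2.MARKER_CROSS,10,1)
cv2.imwrite("pics/w12o.png",img)
cv2.imwrite("pics/side1.png",cv2.resize(ctrl.snapshot("side")[230:350,110:270],None,fx=4,fy=4))
E
```

```text
[353. 175.] [660.7 251.7] L 73.0 W 21.0 ang -40.1
[295. 173.] [614.4 199. ] L 82.8 W 22.5 ang -39.1
[236. 174.] [569.5 145.7] L 97.1 W 26.3 ang -41.1
[177. 172.] [522.9  93.1] L 110.0 W 33.1 ang -40.5
```

View pics/w12o.png

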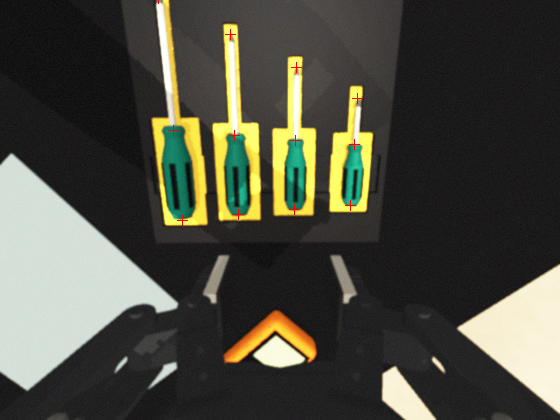

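View pics/side1.png

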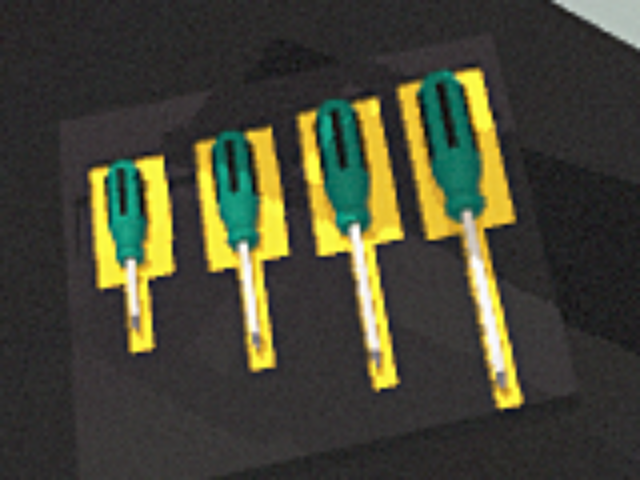

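Both views show all four drivers in their own cut-outs, blades in the channels. The wrist view puts their shoulders within about 4 mm of the expected marks, so I'm handing the job in.

```bash
python3 -c "
from station import ctrl
print(ctrl.job_done())"
```

```text
the job is handed in; nothing more can be done
None
```

All four screwdrivers are lying in the cut-outs of their own size, and the job was handed in at about 29 s; no pass or fail result came back. The arm kept clear of the multimeter and tape measure.

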